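# Load the centrifuge in balance

### The job

Load the centrifuge for a spin: take the two red-capped and the two purple-capped tubes out of the blue rack and stand one in each of the rotor's four buckets, right down on the floor of the bucket, so that the rotor is balanced: tubes with the same cap colour straight across from each other. Lower the tubes in, never let one drop, and leave the yellow-capped tubes standing where they are in the rack.

Things in the scene. Friction and masses are not known exactly. Their poses are not given: they have to be found in the camera images.
- red_tube_1: Upright sample tube, red cap, in the blue rack; 81 mm tall, cap 16 mm wide; origin: centre of its foot, z up along it. Firm core to grip: 12.6 mm thick, from the foot to 72 mm up; 13 to 16 g. Its x axis lies along the rack's short side at the start. Tubes stand 7 mm above the worktop, 43 mm apart along both sides of the rack: open to about 30 mm.
- red_tube_2: Upright sample tube, red cap, in the blue rack; 81 mm tall, cap 16 mm wide; origin: centre of its foot, z up along it. The loose rack is 70 x 147 mm; top plate at most 64 mm, two narrow end walls 68 mm above the worktop. Tubes have 3 mm of play in it. Tips at 66 mm grip a standing tube's top 13 mm.
- purple_tube_1: Upright sample tube, purple cap, in the blue rack; 81 mm tall, cap 16 mm wide; origin: centre of its foot, z up along it. Sizes as red_tube_1.
- purple_tube_2: Upright sample tube, purple cap, in the blue rack; 81 mm tall, cap 16 mm wide; origin: centre of its foot, z up along it. Sizes as red_tube_1.
- yellow_tube_1: Upright sample tube, yellow cap, in the blue rack; 81 mm tall, cap 16 mm wide; origin: centre of its foot, z up along it. It stays in the rack. Sizes as red_tube_1.
- yellow_tube_2: Upright sample tube, yellow cap, in the blue rack; 81 mm tall, cap 16 mm wide; origin: centre of its foot, z up along it. It stays in the rack. Sizes as red_tube_1.
- bucket_a: Round aluminium tube bucket in the centrifuge rotor, straight across from bucket_c. Origin on its axis at the trunnion pins, z up. Flared mouth, 37 mm wide inside, 9 mm above the origin; the flare ends 7 mm below the origin in a 17 mm bore; floor 40 mm below the origin: a seated tube's foot is there.
- bucket_b: Round aluminium tube bucket in the centrifuge rotor, straight across from bucket_d. Origin on its axis at the trunnion pins, z up. It hangs upright and can swing outwards about its pins. The origins are 104 mm above the worktop, 58 mm from the rotor's axis. Sizes as bucket_a.
- bucket_c: Round aluminium tube bucket in the centrifuge rotor, straight across from bucket_a. Origin on its axis at the trunnion pins, z up. The rotor turns about its upright axis at a light touch (0.02 N m) and stays where it is left. A tall beige analyser (0.6 m with the printer) stands to the left of the centrifuge. Sizes as bucket_a.
- bucket_d: Round aluminium tube bucket in the centrifuge rotor, straight across from bucket_b. Origin on its axis at the trunnion pins, z up. The bowl round the rotor is 216 mm wide, the deck beside it 125 mm above the worktop; the open lid stands at the far side. Sizes as bucket_a.

How it is judged (in metres and radians):
At the end, for the whole second after the job is handed in: One tube per bucket, foot within 12 mm of its axis and 7 mm of its floor; reds opposite each other, purples too; all released, at rest, within 0.3 rad of upright. Yellow tubes within 30 mm of their start and 0.3 rad of upright (((horizontal distance between red_tube_1 and bucket_a below 0.012 m and z of red_tube_1 in the frame of bucket_a below -0.033 m and horizontal distance between red_tube_2 and bucket_c below 0.012 m and z of red_tube_2 in the frame of bucket_c below -0.033 m and horizontal distance between purple_tube_1 and bucket_b below 0.012 m and z of purple_tube_1 in the frame of bucket_b below -0.033 m and horizontal distance between purple_tube_2 and bucket_d below 0.012 m and z of purple_tube_2 in the frame of bucket_d below -0.033 m) or (horizontal distance between red_tube_1 and bucket_a below 0.012 m and z of red_tube_1 in the frame of bucket_a below -0.033 m and horizontal distance between red_tube_2 and bucket_c below 0.012 m and z of red_tube_2 in the frame of bucket_c below -0.033 m and horizontal distance between purple_tube_1 and bucket_d below 0.012 m and z of purple_tube_1 in the frame of bucket_d below -0.033 m and horizontal distance between purple_tube_2 and bucket_b below 0.012 m and z of purple_tube_2 in the frame of bucket_b below -0.033 m) or (horizontal distance between red_tube_1 and bucket_c below 0.012 m and z of red_tube_1 in the frame of bucket_c below -0.033 m and horizontal distance between red_tube_2 and bucket_a below 0.012 m and z of red_tube_2 in the frame of bucket_a below -0.033 m and horizontal distance between purple_tube_1 and bucket_b below 0.012 m and z of purple_tube_1 in the frame of bucket_b below -0.033 m and horizontal distance between purple_tube_2 and bucket_d below 0.012 m and z of purple_tube_2 in the frame of bucket_d below -0.033 m) or (horizontal distance between red_tube_1 and bucket_c below 0.012 m and z of red_tube_1 in the frame of bucket_c below -0.033 m and horizontal distance between red_tube_2 and bucket_a below 0.012 m and z of red_tube_2 in the frame of bucket_a below -0.033 m and horizontal distance between purple_tube_1 and bucket_d below 0.012 m and z of purple_tube_1 in the frame of bucket_d below -0.033 m and horizontal distance between purple_tube_2 and bucket_b below 0.012 m and z of purple_tube_2 in the frame of bucket_b below -0.033 m) or (horizontal distance between red_tube_1 and bucket_b below 0.012 m and z of red_tube_1 in the frame of bucket_b below -0.033 m and horizontal distance between red_tube_2 and bucket_d below 0.012 m and z of red_tube_2 in the frame of bucket_d below -0.033 m and horizontal distance between purple_tube_1 and bucket_a below 0.012 m and z of purple_tube_1 in the frame of bucket_a below -0.033 m and horizontal distance between purple_tube_2 and bucket_c below 0.012 m and z of purple_tube_2 in the frame of bucket_c below -0.033 m) or (horizontal distance between red_tube_1 and bucket_b below 0.012 m and z of red_tube_1 in the frame of bucket_b below -0.033 m and horizontal distance between red_tube_2 and bucket_d below 0.012 m and z of red_tube_2 in the frame of bucket_d below -0.033 m and horizontal distance between purple_tube_1 and bucket_c below 0.012 m and z of purple_tube_1 in the frame of bucket_c below -0.033 m and horizontal distance between purple_tube_2 and bucket_a below 0.012 m and z of purple_tube_2 in the frame of bucket_a below -0.033 m) or (horizontal distance between red_tube_1 and bucket_d below 0.012 m and z of red_tube_1 in the frame of bucket_d below -0.033 m and horizontal distance between red_tube_2 and bucket_b below 0.012 m and z of red_tube_2 in the frame of bucket_b below -0.033 m and horizontal distance between purple_tube_1 and bucket_a below 0.012 m and z of purple_tube_1 in the frame of bucket_a below -0.033 m and horizontal distance between purple_tube_2 and bucket_c below 0.012 m and z of purple_tube_2 in the frame of bucket_c below -0.033 m) or (horizontal distance between red_tube_1 and bucket_d below 0.012 m and z of red_tube_1 in the frame of bucket_d below -0.033 m and horizontal distance between red_tube_2 and bucket_b below 0.012 m and z of red_tube_2 in the frame of bucket_b below -0.033 m and horizontal distance between purple_tube_1 and bucket_c below 0.012 m and z of purple_tube_1 in the frame of bucket_c below -0.033 m and horizontal distance between purple_tube_2 and bucket_a below 0.012 m and z of purple_tube_2 in the frame of bucket_a below -0.033 m)) and linear speed of each of red_tube_1, red_tube_2, purple_tube_1, purple_tube_2 below 0.03 m/s and angle between each of red_tube_1, red_tube_2, purple_tube_1, purple_tube_2, yellow_tube_1, yellow_tube_2's own z axis and vertical below 0.3 rad and contact force between the fingers and red_tube_1 below 0.05 N and contact force between the fingers and red_tube_2 below 0.05 N and contact force between the fingers and purple_tube_1 below 0.05 N and contact force between the fingers and purple_tube_2 below 0.05 N and distance of each of yellow_tube_1, yellow_tube_2 from where it was at the start of the episode below 0.03 m); the robot touches nothing.
It fails at once if a red- or purple-capped tube is dropped: it moves faster than 0.7 m/s without being held (a free fall of more than 25 mm) ((contact force between the fingers and red_tube_1 below 0.01 N and linear speed of red_tube_1 above 0.7 m/s) or (contact force between the fingers and red_tube_2 below 0.01 N and linear speed of red_tube_2 above 0.7 m/s) or (contact force between the fingers and purple_tube_1 below 0.01 N and linear speed of purple_tube_1 above 0.7 m/s) or (contact force between the fingers and purple_tube_2 below 0.01 N and linear speed of purple_tube_2 above 0.7 m/s)).
It fails at once if a yellow-capped tube is taken out or upset: moved by more than 50 mm or tilted by more than 0.6 rad (distance of any of yellow_tube_1, yellow_tube_2 from where it was at the start of the episode above 0.05 m or angle between any of yellow_tube_1, yellow_tube_2's own z axis and vertical above 0.6 rad).
It also fails if it takes over 128 s, if anything falls off the work surface, if the arm or the gripper's body presses on something with over 40 N, if the wrist force passes 120 N, or if a joint passes its speed limit or range.

### The arm

A 6-joint arm with a two-finger parallel gripper is mounted at the origin on a cart in front of the work surface, level with it; the furniture and walls round the work are solid. World frame = base frame: x ahead of the robot, y to its left, z up, the work surface at z = 0. Lengths are in m, angles in degrees, forces in N, time in s.
With the tool pointing down it reaches from about 0.325 to 0.775 m from the base axis. Payload 5.5 kg.
Tool frame: the origin (TCP) lies at the very end of the fingers, on their centre line; the grasp point (between the pads) lies 19 mm behind it; z points along the fingers, y is the line along which they close (so a half turn about z gives the same grasp; the last joint's range is limited). The gripper opens to 88 mm and grips with 3 to 60 N. Pads are 20 mm wide; open, the fingers measure 115 mm over their backs; the gripper's body (75 mm by 178 mm) begins 61 mm behind the grasp point.
Start: joints at [65.793, 5.22, 70.514, -0, 104.267, -3.249], TCP at [0.215, 0.56, 0.223] pointing down, gripper open.
Joint ranges: [-164.24, 164.24], [-49.07, 125.15], [9.68, 141.18], [-86.29, 266.29], [3.28, 154.24], [-151.56, 151.56]. Speed limits (degrees/s): [147.25, 147.25, 172.46, 180, 180, 180].

### API

Orientations are given as [roll, pitch, yaw] about the fixed x, y, z axes, in that order (R = Rz(yaw) Ry(pitch) Rx(roll)).
In Python, from station import r, vision, hand_in gives the robot as it stands.
- The arm moves only by the tool arm_command, never from a script. Its argument "series" is a list of rows, each an object with "offset": the shift along the tool's x, y, z in units of 60 mm (1.0 is 60 mm), a list of three; "rotation": the turn, a rotation vector about the tool's x, y, z in units of 5 degrees (1.0 is 5 degrees), a list of three; "grip": the opening, from 0 (shut) to 1 (fully open). In form: [{"offset": [dx, dy, dz], "rotation": [rx, ry, rz], "grip": grip}, ...]. A call has 1 to 8 rows; each row shifts and turns the commanded pose from where the row before left it, along the tool's axes as they then stand; what a row does not reach is not made up. A row lasts 1/8 s, in which the tool goes at most 62.5 mm and 10.7 degrees, less where a joint would pass 70% of its speed; a pose out of reach is approached as far as the arm can. A call is refused whole if a number of a shift passes 1 or a number of a turn 1, either way. A call with a gripper value outside its range is refused whole. The fingers move at their own pace and stop on an object; "newtons" is the grip in N (left out, the last holds). Time passes only in rows, so rows that do not move let the fingers close. It gives the time, the measured TCP pose, the force, the opening and the grip force at its end, in the units of the state.
- r.get_obs(): the state, without advancing time (a new reading comes with each control period).
- vision.snapshot(name): name is "scene" or "top" or "wrist"; returns a dict with "img" (420x560x3 uint8, red, green, blue), "z_map" (420x560 float32, m along the optical axis (not along the pixel's ray), 0 where there is no reading), "K" (3x3 intrinsics, pixels), "extrinsics" (4x4, takes a point from camera to world coordinates); the wrist camera has in their place "T_tool_cam" (4x4, takes a point from camera to tool coordinates, whose origin is the TCP and whose axes are the flange's). Camera axes: x right, y down, z forward; pixel columns grow to the right and rows downward; lengths in m; the calibration is good to about 2 mm. A picture is of the moment at which its call begins: read the wrist's pose just before it.
- hand_in(): hands the job in; it is judged then, once.
The state is a dict: "time": time; "qpos": joint angles; "qvel": joint speeds; "joint_efforts": joint torques, N m; "position": TCP position; "ee_rot": TCP orientation; "contact_force": force on the tool from outside, world axes, zero at the start; "ft_torque": the same for the moment, N m; "opening": opening from 0.0 (shut) to 1.0 (fully open); "grip_force": force on a finger pad.
Only numpy, scipy, OpenCV 4.12 (cv2) and the standard library are available. Lean on these libraries where they do the work, as an engineer would, in place of code of your own. Each camera call takes 0.05 s, during which the arm holds its last target. There are 200 camera calls.

## Working session

There is one attempt and no reset: what is moved stays moved. The work goes in short steps, Python scripts to look and compute and a tool call to move; the robot and the scene stay as the last step left them, time stands still between calls to the robot, and variables do not carry over. Pictures are saved under pics/ and viewed, at most 14 in all, crops included, and the job is handed in when it is done.

Besides the shell and the picture viewer there is one more tool, called as name([rows], argument=value, ...), one row to a line, values as JSON. arm_command: Moves the arm, as the interface text tells. Its arguments: {"type":"object","properties":{"series":{"type":"array","items":{"type":"object","properties":{"offset":{"type":"array","items":{"type":"number"}},"rotation":{"type":"array","items":{"type":"number"}},"grip":{"type":"number"}}}},"newtons":{"type":"number"}},"required":["series"]}

```bash
mkdir -p pics; ls; cat > h.py <<'E'
import numpy as np, cv2
from scipy.spatial.transform import Rotation as R
from station import r, vision, hand_in
def snap(n):
    o=r.get_obs(); s=vision.snapshot(n)
    if n=='wrist':
        T=np.eye(4); T[:3,:3]=R.from_euler('xyz',o['ee_rot'],degrees=True).as_matrix(); T[:3,3]=o['position']
        s['extrinsics']=T@s['T_tool_cam']
    z=s['z_map']; v,u=np.indices(z.shape); K=s['K']
    P=np.stack([(u-K[0,2])*z/K[0,0],(v-K[1,2])*z/K[1,1],z],-1)
    s['W']=P@s['extrinsics'][:3,:3].T+s['extrinsics'][:3,3]; s['W'][z==0]=np.nan
    return s
def save(s,f): cv2.imwrite('pics/'+f,s['img'][:,:,::-1])
E
python3 - <<'E'
from h import *
print(r.get_obs())
for n in ('scene','top'):
    s=snap(n); save(s,n+'1.png'); np.save(n+'W.npy',s['W']); print(n,s['extrinsics'].round(3).tolist(),s['K'].tolist())
E
```

```text
pics
{'time': 0.0, 'qpos': array([ 6.57913270e+01,  5.26118143e+00,  7.05801011e+01,  1.25299359e-03,
        1.04267171e+02, -3.24928617e+00]), 'qvel': array([ 0.03495685, -0.05281758, -0.06071311,  0.08223357, -0.04468372,
       -0.0384596 ]), 'joint_efforts': array([ 3.30584662e-04, -4.46455550e+01, -4.06446362e+01,  6.97369804e-02,
        2.91146454e-02, -1.30638346e-04]), 'position': array([0.21450368, 0.56003171, 0.22154455]), 'ee_rot': array([-1.79891790e+02, -7.36013521e-03,  1.59040914e+02]), 'contact_force': array([ 0.86555176, -0.06350765, -0.12579583]), 'ft_torque': array([ 0.04841263,  0.00175687, -0.03357402]), 'grip_force': 0.0, 'opening': 1.0006692730543782}
scene [[0.407, -0.601, 0.688, -0.07], [-0.913, -0.253, 0.32, -0.427], [-0.019, -0.758, -0.652, 0.701], [0.0, 0.0, 0.0, 1.0]] [[527.0090386724678, 0.0, 282.4020321793488], [0.0, 527.0090386724678, 213.60634308584815], [0.0, 0.0, 1.0]]
top [[0.001, -0.998, 0.058, 0.488], [-1.0, -0.001, 0.003, -0.141], [-0.003, -0.058, -0.998, 0.984], [0.0, 0.0, 0.0, 1.0]] [[533.4970519172922, 0.0, 276.7002140044254], [0.0, 533.4970519172922, 205.32769989997192], [0.0, 0.0, 1.0]]
```

```bash
python3 -c "
import cv2,numpy as np
a=cv2.imread('pics/scene1.png');b=cv2.imread('pics/top1.png');print(a.shape)"
```

```text
(420, 560, 3)
```

View pics/scene1.png

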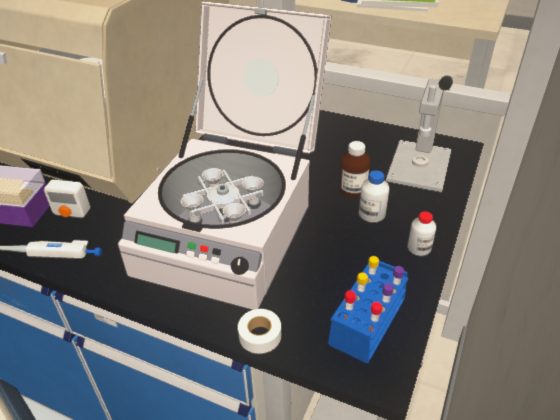

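View pics/top1.png

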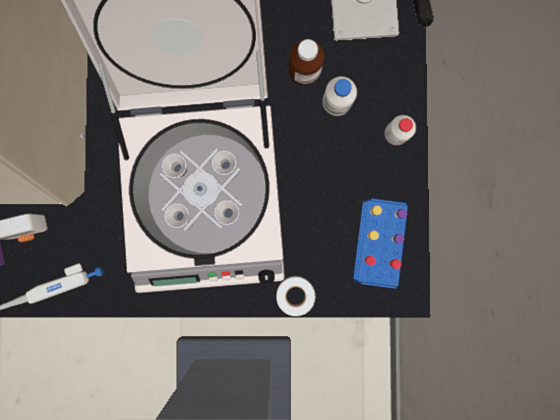

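The scene view shows the centrifuge with its lid open at the back and the blue rack at right. In the top view the caps are at yellow (377,211) and (374,236), red (371,261) and (396,265), purple (402,214) and (400,239). The buckets are at (174,166), (224,163), (227,212) and (177,215), and the hub is at (200,189).

```bash
python3 - <<'E'
from h import *
W=np.load('topW.npy'); img=cv2.imread('pics/top1.png'); hsv=cv2.cvtColor(img,cv2.COLOR_BGR2HSV)
for n,(u,v) in dict(y1=(377,211),y2=(374,236),r1=(371,261),r2=(396,265),p1=(402,214),p2=(400,239)).items():
    h0=hsv[v,u,0].astype(int); w=W[v-9:v+10,u-9:u+10].reshape(-1,3); h=hsv[v-9:v+10,u-9:u+10].reshape(-1,3).astype(int)
    dh=np.abs((h[:,0]-h0+90)%180-90); m=(dh<12)&(h[:,1]>90)&(w[:,2]>.08)&(w[:,2]<.095)
    q=w[m]; print(n,m.sum(),q.mean(0).round(4),((q.max(0)+q.min(0))/2).round(4),(q.max(0)-q.min(0)).round(4))
for n,(u,v) in dict(A=(174,166),B=(224,163),C=(227,212),D=(177,215),hub=(200,189)).items():
    w=W[v-18:v+19,u-18:u+19].reshape(-1,3); m=(w[:,2]>.108)&(w[:,2]<.1165); q=w[m]
    print(n,m.sum(),q.mean(0).round(4),((q.max(0)+q.min(0))/2).round(4),(q.max(0)-q.min(0)).round(4),W[v,u].round(4))
def s(u,v): print((u,v),W[v,u].round(3))
for p in [(130,240),(260,255),(150,125),(255,125),(120,112),(260,112),(128,155),(266,145),(205,260),(266,277),(60,200),(296,285),(70,-1),(258,50),(307,48),(342,88),(405,125)]: s(*p)
E
```

```text
y1 68 [ 0.5331 -0.3055  0.0874] [ 0.5329 -0.3062  0.0862] [0.0136 0.0157 0.0092]
y2 68 [ 0.4911 -0.3001  0.0872] [ 0.4909 -0.3007  0.0866] [0.0135 0.0154 0.0083]
r1 71 [ 0.4489 -0.2947  0.0872] [ 0.449  -0.2947  0.086 ] [0.0135 0.0138 0.0119]
r2 74 [ 0.4433 -0.3371  0.0871] [ 0.4433 -0.3375  0.0862] [0.0149 0.0152 0.0095]
p1 69 [ 0.5276 -0.3486  0.0875] [ 0.528  -0.3488  0.0871] [0.0138 0.0141 0.0098]
p2 69 [ 0.4857 -0.343   0.0876] [ 0.4859 -0.3432  0.0864] [0.0135 0.0149 0.0112]
A 347 [0.6    0.0275 0.1109] [0.6016 0.0283 0.1122] [0.0553 0.0554 0.0083] [0.6092 0.0388 0.0715]
B 350 [ 0.6048 -0.0468  0.111 ] [ 0.6057 -0.0479  0.1121] [0.0535 0.0532 0.0082] [ 0.6151 -0.0469  0.0671]
C 347 [ 0.5326 -0.051   0.1109] [ 0.5299 -0.0533  0.112 ] [0.056  0.0531 0.008 ] [ 0.5302 -0.0526  0.0671]
D 372 [0.528  0.0214 0.1108] [0.5258 0.0237 0.112 ] [0.0543 0.0567 0.008 ] [0.5247 0.0325 0.0716]
hub 824 [ 0.5659 -0.0127  0.1109] [ 0.5661 -0.0121  0.1121] [0.06   0.0604 0.0081] [ 0.5652 -0.0134  0.1192]
(130, 240) [0.482 0.097 0.127]
(260, 255) [ 0.459 -0.112  0.125]
(150, 125) [0.669 0.068 0.124]
(255, 125) [ 0.669 -0.103  0.127]
(120, 112) [ 0.72   0.155 -0.   ]
(260, 112) [ 0.681 -0.112  0.168]
(128, 155) [0.619 0.102 0.131]
(266, 145) [ 0.635 -0.121  0.133]
(205, 260) [ 0.451 -0.024  0.13 ]
(266, 277) [ 0.422 -0.121  0.11 ]
(60, 200) [0.547 0.217 0.113]
(296, 285) [ 0.402 -0.173  0.023]
(70, -1) [-0.109  0.54  -0.798]
(258, 50) [ 0.756 -0.111  0.231]
(307, 48) [ 0.801 -0.188  0.115]
(342, 88) [ 0.738 -0.248  0.099]
(405, 125) [ 0.679 -0.357  0.082]
```

```bash
python3 - <<'E'
from h import *
from scipy.optimize import minimize
for n in ('top','scene'):
    W=np.load(n+'W.npy').reshape(-1,3)
    q=W[(W[:,2]>.1105)&(W[:,2]<.1165)&(np.hypot(W[:,0]-.566,W[:,1]+.012)<.085)][:,:2]
    def cost(p,full=False):
        c=p[:2]; a=p[2]+np.arange(4)*np.pi/2
        b=c+.058*np.c_[np.cos(a),np.sin(a)]
        d=np.abs(np.linalg.norm(q[:,None]-b,axis=2)-.0195).min(1)
        return b if full else -np.exp(-(d/.003)**2).sum()
    best=min((minimize(cost,[.566+i,-.012+j,a],method='Nelder-Mead',options=dict(initial_simplex=np.array([[.566+i,-.012+j,a],[.57+i,-.012+j,a],[.566+i,-.008+j,a],[.566+i,-.012+j,a+.1]]))) for i in (-.004,.004) for j in (-.004,.004) for a in np.arange(0,1.57,.13)),key=lambda m:m.fun)
    print(n,len(q),best.fun,best.x,cost(best.x,True).round(4).tolist())
    for x0,x1 in ((.56,.60),(.60,.64),(.64,.67),(.67,.70),(.70,.73)):
        m=(W[:,0]>x0)&(W[:,0]<x1)&(np.abs(W[:,1]+.01)<.16); print(x0,W[m,2].max().round(3),W[m][W[m,2].argmax()].round(3))
E
```

```text
top 1163 -413.27859770946327 [ 0.56602106 -0.01236275  0.84555879] [[0.6045, 0.031], [0.5226, 0.0261], [0.5275, -0.0558], [0.6094, -0.0508]]
0.56 0.133 [ 0.598 -0.116  0.133]
0.6 0.155 [0.639 0.105 0.155]
0.64 0.181 [0.668 0.111 0.181]
0.67 0.204 [0.699 0.114 0.204]
0.7 0.232 [0.729 0.119 0.232]
scene 734 -283.24824493141307 [ 0.5634287  -0.01409551  0.84324148] [[0.602, 0.0292], [0.5201, 0.0245], [0.5249, -0.0574], [0.6067, -0.0527]]
0.56 0.133 [0.594 0.088 0.133]
0.6 0.157 [0.637 0.102 0.157]
0.64 0.184 [0.668 0.104 0.184]
0.67 0.204 [0.698 0.11  0.204]
0.7 0.234 [0.727 0.112 0.234]
```

arm_command([
  {"offset": [-0.547,-0.744,0],"rotation": [0,0,0],"grip": 1},
  {"offset": [-0.547,-0.744,0],"rotation": [0,0,0],"grip": 1},
  {"offset": [-0.547,-0.744,0],"rotation": [0,0,0],"grip": 1},
  {"offset": [-0.547,-0.744,0],"rotation": [0,0,0],"grip": 1},
  {"offset": [-0.547,-0.744,0],"rotation": [0,0,0],"grip": 1},
  {"offset": [-0.547,-0.744,0],"rotation": [0,0,0],"grip": 1},
  {"offset": [-0.547,-0.744,0],"rotation": [0,0,0],"grip": 1},
  {"offset": [-0.547,-0.744,0],"rotation": [0,0,0],"grip": 1},
])

```text
time: 1.1
position: [0.332, 0.1312, 0.2224]
ee_rot: [180.0, 0.0, 159.1]
contact_force: [-0.0, 0.1, 0.7]
opening: 0.998
grip_force: 0.0
```

arm_command([
  {"offset": [-0.547,-0.744,0],"rotation": [0,0,0],"grip": 0.34},
  {"offset": [-0.547,-0.744,0],"rotation": [0,0,0],"grip": 0.34},
  {"offset": [-0.547,-0.744,0],"rotation": [0,0,0],"grip": 0.34},
  {"offset": [-0.547,-0.744,0],"rotation": [0,0,0],"grip": 0.34},
  {"offset": [-0.547,-0.744,0],"rotation": [0,0,0],"grip": 0.34},
  {"offset": [-0.547,-0.744,0],"rotation": [0,0,0],"grip": 0.34},
  {"offset": [-0.547,-0.744,0],"rotation": [0,0,0],"grip": 0.34},
  {"offset": [-0.547,-0.744,0],"rotation": [0,0,0],"grip": 0.34},
])

```text
time: 2.1
position: [0.4496, -0.2963, 0.2222]
ee_rot: [180.0, -0.0, 159.0]
contact_force: [-0.5, 0.8, 0.5]
opening: 0.34
grip_force: 0.0
```

arm_command([
  {"offset": [0,0,0],"rotation": [0,0,1],"grip": 0.34},
  {"offset": [0,0,0],"rotation": [0,0,1],"grip": 0.34},
  {"offset": [0,0,0],"rotation": [0,0,1],"grip": 0.34},
  {"offset": [0,0,0],"rotation": [0,0,1],"grip": 0.34},
  {"offset": [0,0,0],"rotation": [0,0,1],"grip": 0.34},
  {"offset": [0,0,0],"rotation": [0,0,1],"grip": 0.34},
  {"offset": [0,0,0],"rotation": [0,0,1],"grip": 0.34},
  {"offset": [0,0,0],"rotation": [0,0,1],"grip": 0.34},
])

```text
time: 3.1
position: [0.4494, -0.2944, 0.222]
ee_rot: [-180.0, -0.1, 118.9]
contact_force: [1.6, -0.9, 0.6]
opening: 0.341
grip_force: 0.0
```

Works well; finish the turn (126.4° left → 25.3 units).

arm_command([
  {"rotation": [0,0,1],"offset": [0,0,0],"grip": 0.34},
  {"rotation": [0,0,1],"offset": [0,0,0],"grip": 0.34},
  {"rotation": [0,0,1],"offset": [0,0,0],"grip": 0.34},
  {"rotation": [0,0,1],"offset": [0,0,0],"grip": 0.34},
  {"rotation": [0,0,1],"offset": [0,0,0],"grip": 0.34},
  {"rotation": [0,0,1],"offset": [0,0,0],"grip": 0.34},
  {"rotation": [0,0,1],"offset": [0,0,0],"grip": 0.34},
  {"rotation": [0,0,1],"offset": [0,0,0],"grip": 0.34},
])

```text
time: 4.1
position: [0.4494, -0.2944, 0.2221]
ee_rot: [-179.9, -0.0, 78.9]
contact_force: [0.7, 0.7, 0.6]
opening: 0.34
grip_force: 0.0
```

arm_command([
  {"rotation": [0,0,1],"offset": [0,0,0],"grip": 0.34},
  {"rotation": [0,0,1],"offset": [0,0,0],"grip": 0.34},
  {"rotation": [0,0,1],"offset": [0,0,0],"grip": 0.34},
  {"rotation": [0,0,1],"offset": [0,0,0],"grip": 0.34},
  {"rotation": [0,0,1],"offset": [0,0,0],"grip": 0.34},
  {"rotation": [0,0,1],"offset": [0,0,0],"grip": 0.34},
  {"rotation": [0,0,1],"offset": [0,0,0],"grip": 0.34},
  {"rotation": [0,0,1],"offset": [0,0,0],"grip": 0.34},
])

```text
time: 5.1
position: [0.4494, -0.2944, 0.2221]
ee_rot: [-179.9, 0.0, 38.9]
contact_force: [0.4, -0.2, -0.1]
opening: 0.337
grip_force: 0.0
```

arm_command([
  {"rotation": [0,0,1],"offset": [0,0,0],"grip": 0.34},
  {"rotation": [0,0,1],"offset": [0,0,0],"grip": 0.34},
  {"rotation": [0,0,1],"offset": [0,0,0],"grip": 0.34},
  {"rotation": [0,0,1],"offset": [0,0,0],"grip": 0.34},
  {"rotation": [0,0,1],"offset": [0,0,0],"grip": 0.34},
  {"rotation": [0,0,1],"offset": [0,0,0],"grip": 0.34},
  {"rotation": [0,0,1],"offset": [0,0,0],"grip": 0.34},
  {"rotation": [0,0,1],"offset": [0,0,0],"grip": 0.34},
])

```text
time: 6.1
position: [0.4494, -0.2944, 0.2221]
ee_rot: [-180.0, 0.0, -1.1]
contact_force: [-0.2, -0.0, 0.3]
opening: 0.341
grip_force: 0.0
```

arm_command([
  {"rotation": [0,0,1],"offset": [0,0,0],"grip": 0.34},
  {"rotation": [0,0,0.3],"offset": [0,0,0],"grip": 0.34},
  {"rotation": [0,0,0],"offset": [0,0,0],"grip": 0.34},
])

```text
time: 6.48
position: [0.4495, -0.2944, 0.2224]
ee_rot: [-180.0, 0.0, -7.4]
contact_force: [-0.6, 0.1, 1.0]
opening: 0.342
grip_force: 0.0
```

```bash
python3 - <<'E'
from h import *
s=snap('wrist'); save(s,'w1.png'); np.save('w1W.npy',s['W']); print(s['T_tool_cam'].round(3).tolist(), r.get_obs()['position'])
E
```

```text
[[-0.0, -0.959, -0.282, 0.078], [1.0, -0.001, 0.001, 0.001], [-0.001, -0.282, 0.959, -0.162], [0.0, 0.0, 0.0, 1.0]] [ 0.44947333 -0.29445375  0.22242817]
```

View pics/w1.png

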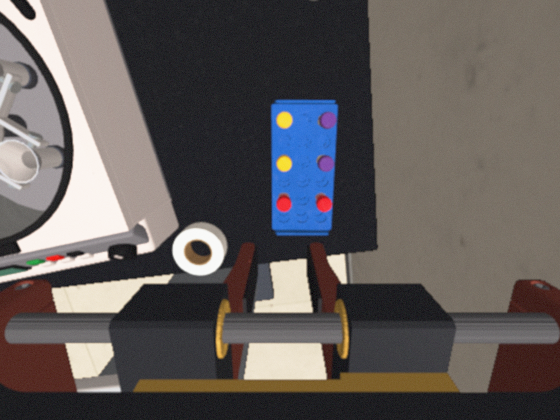

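The wrist view shows the rack aligned with the image: red caps at (284,203) and (324,203), purple at (328,120) and (325,163), yellow at (284,120) and (284,163). The finger tips are near (250,245) and (316,245).

```bash
cat >> h.py <<'E'
def caps(s,pts,zr=(.08,.097)):
    W=s['W']; hsv=cv2.cvtColor(s['img'],cv2.COLOR_RGB2HSV).astype(int)
    for n,(u,v) in pts.items():
        h=hsv[v-14:v+15,u-14:u+15].reshape(-1,3); w=W[v-14:v+15,u-14:u+15].reshape(-1,3)
        m=(np.abs((h[:,0]-hsv[v,u,0]+90)%180-90)<12)&(h[:,1]>90)&(w[:,2]>zr[0])&(w[:,2]<zr[1]); q=w[m]
        print(n,m.sum(),q.mean(0).round(4),((q.max(0)+q.min(0))/2).round(4),(q.max(0)-q.min(0)).round(4))
E
python3 - <<'E'
from h import *
s=dict(W=np.load('w1W.npy'),img=cv2.imread('pics/w1.png')[:,:,::-1].copy())
caps(s,dict(r1=(284,203),r2=(324,203),p1=(328,120),p2=(325,163),y1=(284,120),y2=(284,163)))
E
```

```text
r1 172 [ 0.4502 -0.2974  0.0868] [ 0.4499 -0.2974  0.0847] [0.0145 0.0143 0.0092]
r2 180 [ 0.4446 -0.3394  0.0867] [ 0.4438 -0.3397  0.0845] [0.0156 0.0148 0.0088]
p1 205 [ 0.5279 -0.3506  0.087 ] [ 0.5278 -0.3509  0.0852] [0.015  0.015  0.0067]
p2 182 [ 0.4863 -0.3451  0.087 ] [ 0.4864 -0.3453  0.0865] [0.0147 0.0153 0.0047]
y1 190 [ 0.5336 -0.3086  0.087 ] [ 0.5336 -0.3087  0.0859] [0.0143 0.0141 0.0081]
y2 180 [ 0.492 -0.303  0.087] [ 0.4919 -0.3032  0.0851] [0.0148 0.0146 0.0084]
```

arm_command([
  {"offset": [0,0.03,0.7],"rotation": [0,0,0],"grip": 0.34},
  {"offset": [0,0,0.7],"rotation": [0,0,0],"grip": 0.34},
  {"offset": [0,0,0.7],"rotation": [0,0,0],"grip": 0.34},
  {"offset": [0,0,0.3],"rotation": [0,0,0],"grip": 0.34},
  {"offset": [0,0,0.2],"rotation": [0,0,0],"grip": 0.34},
  {"offset": [0,0,0],"rotation": [0,0,0],"grip": 0.34},
], newtons=12)

```text
time: 7.28
position: [0.4495, -0.2964, 0.067]
ee_rot: [180.0, -0.0, -7.4]
contact_force: [0.3, 0.0, -0.3]
opening: 0.345
grip_force: 0.0
```

arm_command([
  {"offset": [0,0,0],"rotation": [0,0,0],"grip": 0.05},
  {"offset": [0,0,0],"rotation": [0,0,0],"grip": 0.05},
  {"offset": [0,0,0],"rotation": [0,0,0],"grip": 0.05},
  {"offset": [0,0,0],"rotation": [0,0,0],"grip": 0.05},
])

```text
time: 7.78
position: [0.4499, -0.2967, 0.068]
ee_rot: [179.9, -0.1, -7.5]
contact_force: [-0.1, 0.6, 5.5]
opening: 0.137
grip_force: 12.0
```

arm_command([
  {"offset": [0,0,-0.3],"rotation": [0,0,0],"grip": 0.05},
  {"offset": [0,0,-0.6],"rotation": [0,0,0],"grip": 0.05},
  {"offset": [0,0,-0.7],"rotation": [0,0,0],"grip": 0.05},
  {"offset": [0,0,-0.7],"rotation": [0,0,0],"grip": 0.05},
  {"offset": [0,0,-0.7],"rotation": [0,0,0],"grip": 0.05},
])

```text
time: 8.4
position: [0.449, -0.2961, 0.2488]
ee_rot: [180.0, -0.0, -7.5]
contact_force: [-0.1, -0.1, -0.0]
opening: 0.137
grip_force: 12.0
```

arm_command([
  {"offset": [0.124,-0.4,0],"rotation": [0,0,0],"grip": 0.05},
  {"offset": [0.124,-0.8,0],"rotation": [0,0,0],"grip": 0.05},
  {"offset": [0.124,-0.8,0],"rotation": [0,0,0],"grip": 0.05},
  {"offset": [0.124,-0.8,0],"rotation": [0,0,0],"grip": 0.05},
  {"offset": [0.124,-0.8,0],"rotation": [0,0,0],"grip": 0.05},
  {"offset": [0.124,-0.53,0],"rotation": [0,0,0],"grip": 0.05},
  {"offset": [0,0,0],"rotation": [0,0,0],"grip": 0.05},
  {"offset": [0,0,0],"rotation": [0,0,0],"grip": 0.05},
])

```text
time: 9.4
position: [0.5255, -0.057, 0.247]
ee_rot: [180.0, 0.0, -7.5]
contact_force: [-0.1, -0.1, -0.1]
opening: 0.136
grip_force: 12.0
```

```bash
python3 - <<'E'
from h import *
s=snap('wrist'); save(s,'w2.png'); np.save('w2W.npy',s['W']); print(r.get_obs()['position'])
E
```

```text
[ 0.52543135 -0.05732781  0.24692663]
```

View pics/w2.png

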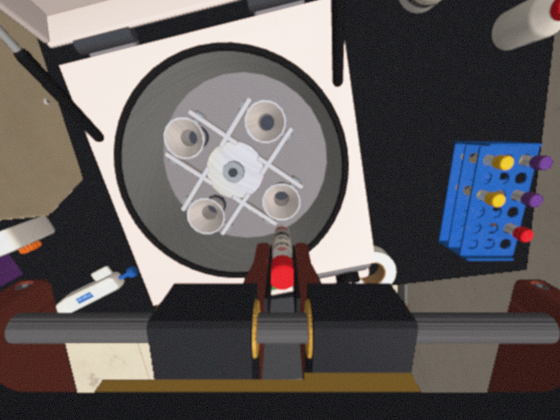

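The red tube hangs straight between the fingers (cap at (284,273)). The bucket mouths are at (280,203), (207,214), (184,137) and (264,122), with the hub at (233,172).

```bash
cat >> h.py <<'E'
from scipy.optimize import minimize
def rotor(s,c0=(.565,-.013)):
    W=s['W'].reshape(-1,3); q=W[(W[:,2]>.1105)&(W[:,2]<.1165)&(np.hypot(W[:,0]-c0[0],W[:,1]-c0[1])<.085)][:,:2]
    def cost(p,full=False):
        a=p[2]+np.arange(4)*np.pi/2; b=p[:2]+.058*np.c_[np.cos(a),np.sin(a)]
        d=np.abs(np.linalg.norm(q[:,None]-b,axis=2)-.0195).min(1)
        return b if full else -np.exp(-(d/.003)**2).sum()
    rs=[]
    for a in np.arange(.1,1.57,.12):
        x=np.array([c0[0],c0[1],a]); rs.append(minimize(cost,x,method='Nelder-Mead',options=dict(initial_simplex=x+np.r_[[[0,0,0]],np.diag([.004,.004,.1])])))
    b=min(rs,key=lambda m:m.fun); B=cost(b.x,True)
    print('rotor',len(q),b.fun.round(1),b.x.round(4),B.round(4).tolist())
    for c in B:
        m=(np.linalg.norm(W[:,:2]-c,axis=1)<.03)&(W[:,2]>.1105)&(W[:,2]<.1165); print(m.sum(),W[m].min(0).round(4),W[m].max(0).round(4))
    return B
E
python3 - <<'E'
from h import *
s=dict(W=np.load('w2W.npy'),img=cv2.imread('pics/w2.png')[:,:,::-1].copy())
rotor(s)
W=s['W']
for v in (225,235,245,255): 
    u=np.arange(268,298); m=np.abs(W[v,u,2]-W[v,281,2])<.02; print(v,W[v,u[m]].mean(0).round(4),W[v,281].round(4))
E
```

```text
rotor 1967 -1057.1 [ 0.5672 -0.0142  0.8461] [[0.6056, 0.0293], [0.5238, 0.0243], [0.5288, -0.0576], [0.6106, -0.0526]]
324 [0.5797 0.0021 0.1105] [0.6275 0.0494 0.1145]
281 [0.5037 0.0049 0.1105] [0.5506 0.0445 0.1136]
288 [ 0.506  -0.0805  0.1105] [ 0.5578 -0.0299  0.114 ]
370 [ 0.5905 -0.0769  0.1105] [ 0.6318 -0.0256  0.1145]
225 [ 0.5304 -0.0581  0.1941] [ 0.5308 -0.0581  0.1952]
235 [ 0.5297 -0.058   0.2142] [ 0.5314 -0.0582  0.2186]
245 [ 0.5316 -0.059   0.2374] [ 0.5309 -0.0582  0.2355]
255 [ 0.5319 -0.0592  0.2531] [ 0.5321 -0.0584  0.2533]
```

arm_command([
  {"offset": [0.043,-0.006,0.4],"rotation": [0,0,0],"grip": 0.05},
  {"offset": [0,0,0.4],"rotation": [0,0,0],"grip": 0.05},
  {"offset": [0,0,0.3],"rotation": [0,0,0],"grip": 0.05},
  {"offset": [0,0,0.2],"rotation": [0,0,0],"grip": 0.05},
  {"offset": [0,0,0.2],"rotation": [0,0,0],"grip": 0.05},
])

```text
time: 10.07
position: [0.5284, -0.0567, 0.1565]
ee_rot: [180.0, -0.0, -7.5]
contact_force: [-0.8, -0.5, 0.0]
opening: 0.139
grip_force: 12.0
```

arm_command([
  {"offset": [0,0,0.1],"rotation": [0,0,0],"grip": 0.05},
  {"offset": [0,0,0.1],"rotation": [0,0,0],"grip": 0.05},
  {"offset": [0,0,0.1],"rotation": [0,0,0],"grip": 0.05},
  {"offset": [0,0,0.1],"rotation": [0,0,0],"grip": 0.05},
  {"offset": [0,0,0],"rotation": [0,0,0],"grip": 0.05},
])

```text
time: 10.7
position: [0.5281, -0.0563, 0.132]
ee_rot: [-180.0, 0.1, -7.5]
contact_force: [0.0, 0.9, -0.0]
opening: 0.138
grip_force: 12.0
```

arm_command([
  {"offset": [0,0,0.04],"rotation": [0,0,0],"grip": 0.05},
  {"offset": [0,0,0.04],"rotation": [0,0,0],"grip": 0.05},
  {"offset": [0,0,0],"rotation": [0,0,0],"grip": 0.05},
])

```text
time: 11.08
position: [0.5282, -0.0564, 0.1277]
ee_rot: [180.0, 0.0, -7.5]
contact_force: [-0.6, 0.0, 1.2]
opening: 0.131
grip_force: 12.0
```

arm_command([
  {"offset": [0,0,0.02],"rotation": [0,0,0],"grip": 0.05},
  {"offset": [0,0,0],"rotation": [0,0,0],"grip": 0.05},
])

```text
time: 11.32
position: [0.5283, -0.0564, 0.1266]
ee_rot: [-180.0, 0.0, -7.5]
contact_force: [0.8, -0.4, -0.3]
opening: 0.135
grip_force: 12.0
```

arm_command([
  {"offset": [0,0,0.02],"rotation": [0,0,0],"grip": 0.05},
  {"offset": [0,0,0],"rotation": [0,0,0],"grip": 0.05},
])

```text
time: 11.58
position: [0.5283, -0.0563, 0.1253]
ee_rot: [-180.0, 0.0, -7.5]
contact_force: [-0.8, 0.7, -0.2]
opening: 0.138
grip_force: 12.0
```

arm_command([
  {"offset": [0,0,0],"rotation": [0,0,0],"grip": 0.2},
  {"offset": [0,0,0],"rotation": [0,0,0],"grip": 0.34},
  {"offset": [0,0,0],"rotation": [0,0,0],"grip": 0.34},
  {"offset": [0,0,-0.3],"rotation": [0,0,0],"grip": 0.34},
  {"offset": [0,0,-0.6],"rotation": [0,0,0],"grip": 0.34},
  {"offset": [0,0,-0.6],"rotation": [0,0,0],"grip": 0.34},
  {"offset": [0,0,-0.5],"rotation": [0,0,0],"grip": 0.34},
  {"offset": [0,0,0],"rotation": [0,0,0],"grip": 0.34},
])

```text
time: 12.58
position: [0.5294, -0.0565, 0.2496]
ee_rot: [180.0, -0.4, -7.5]
contact_force: [0.4, 0.1, -0.4]
opening: 0.338
grip_force: 0.0
```

```bash
python3 - <<'E'
from h import *
s=snap('wrist'); save(s,'w3.png'); np.save('w3W.npy',s['W']); print(r.get_obs()['position']); rotor(s)
s=snap('top'); rotor(s)
E
```

```text
[ 0.52887346 -0.05644447  0.24706682]
rotor 1870 -989.5 [ 0.5672 -0.0141  0.8453] [[0.6057, 0.0293], [0.5238, 0.0244], [0.5287, -0.0575], [0.6106, -0.0526]]
326 [0.5808 0.0023 0.1105] [0.6274 0.0492 0.114 ]
251 [0.5041 0.0045 0.1105] [0.5432 0.0443 0.114 ]
273 [ 0.5095 -0.0774  0.1105] [ 0.5577 -0.0373  0.1165]
333 [ 0.5815 -0.0723  0.1105] [ 0.631  -0.0243  0.114 ]
rotor 0 -0.0 [ 0.565 -0.013  0.1  ] [[0.6227, -0.0072], [0.5592, 0.0447], [0.5073, -0.0188], [0.5708, -0.0707]]Traceback (most recent call last):
  File "<stdin>", line 3, in <module>
  File "h.py", line 33, in rotor
    m=(np.linalg.norm(W[:,:2]-c,axis=1)<.03)&(W[:,2]>.1105)&(W[:,2]<.1165); print(m.sum(),W[m].min(0).round(4),W[m].max(0).round(4))
                                                                                          ~~~~~~~~^^^
    return umr_minimum(a, axis, None, out, keepdims, initial, where)
ValueError: zero-size array to reduction operation minimum which has no identity
```

View pics/w3.png

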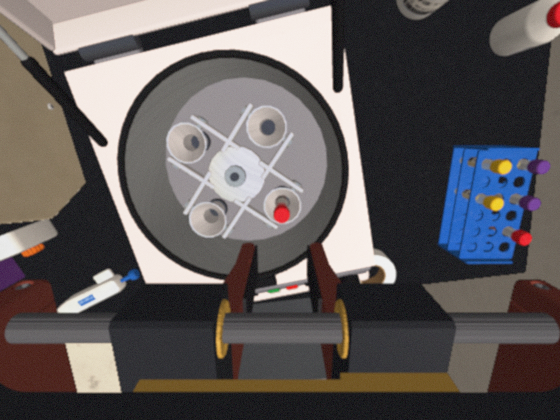

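The red tube stands in bucket C (cap at (282,213)) and the rotor is unmoved. I'll check the cap height and re-measure the rack from here.

```bash
python3 - <<'E'
from h import *
s=dict(W=np.load('w3W.npy'),img=cv2.imread('pics/w3.png')[:,:,::-1].copy())
caps(s,dict(r1=(282,213)),(.115,.17)); print(np.nanmax(s['W'][205:222,272:292,2]))
caps(s,dict(r2=(521,237),p2=(530,203),p1=(539,167),y1=(502,167),y2=(492,203)))
E
```

```text
r1 247 [ 0.529  -0.057   0.1422] [ 0.5276 -0.0568  0.1327] [0.016  0.0158 0.027 ]
0.14618082113081893
r2 189 [ 0.4448 -0.3374  0.0859] [ 0.4442 -0.3388  0.0847] [0.0158 0.0163 0.0092]
p2 200 [ 0.487  -0.3427  0.086 ] [ 0.4863 -0.344   0.0846] [0.0157 0.0162 0.0088]
p1 213 [ 0.5287 -0.3482  0.0862] [ 0.5283 -0.3497  0.0848] [0.0148 0.0158 0.0093]
y1 206 [ 0.5345 -0.3061  0.0863] [ 0.534  -0.3074  0.0847] [0.0151 0.0157 0.0094]
y2 191 [ 0.493  -0.3005  0.0862] [ 0.4921 -0.3015  0.0846] [0.0153 0.0149 0.0092]
```

arm_command([
  {"offset": [-0.113,0.45,0],"rotation": [0,0,0],"grip": 0.34},
  {"offset": [-0.113,0.8,0],"rotation": [0,0,0],"grip": 0.34},
  {"offset": [-0.113,0.8,0],"rotation": [0,0,0],"grip": 0.34},
  {"offset": [-0.113,0.8,0],"rotation": [0,0,0],"grip": 0.34},
  {"offset": [-0.113,0.8,0],"rotation": [0,0,0],"grip": 0.34},
  {"offset": [-0.113,0.8,0],"rotation": [0,0,0],"grip": 0.34},
  {"offset": [-0.113,0.4,0],"rotation": [0,0,0],"grip": 0.34},
  {"offset": [0,0,0],"rotation": [0,0,0],"grip": 0.34},
])

```text
time: 13.68
position: [0.4423, -0.3397, 0.243]
ee_rot: [-179.9, 0.2, -7.6]
contact_force: [1.3, 0.8, -0.5]
opening: 0.342
grip_force: 0.0
```

arm_command([
  {"offset": [0,0,0.7],"rotation": [0,0,0],"grip": 0.34},
  {"offset": [0,0,0.7],"rotation": [0,0,0],"grip": 0.34},
  {"offset": [0,0,0.6],"rotation": [0,0,0],"grip": 0.34},
  {"offset": [0,0,0],"rotation": [0,0,0],"grip": 0.34},
])

```text
time: 14.18
position: [0.4422, -0.3361, 0.121]
ee_rot: [-179.7, 0.4, -7.4]
contact_force: [-0.2, 0.5, 0.4]
opening: 0.336
grip_force: 0.0
```

arm_command([
  {"offset": [0.03,0.03,0.4],"rotation": [0,0,0],"grip": 0.34},
  {"offset": [0,0,0.3],"rotation": [0,0,0],"grip": 0.34},
  {"offset": [0,0,0.1],"rotation": [0,0,0],"grip": 0.34},
  {"offset": [0,0,0.1],"rotation": [0,0,0],"grip": 0.34},
  {"offset": [0,0,0],"rotation": [0,0,0],"grip": 0.34},
])

```text
time: 14.8
position: [0.4451, -0.3407, 0.0716]
ee_rot: [180.0, -0.0, -7.5]
contact_force: [0.3, 0.4, 0.4]
opening: 0.339
grip_force: 0.0
```

arm_command([
  {"offset": [0,0,0],"rotation": [0,0,0],"grip": 0.05},
  {"offset": [0,0,0],"rotation": [0,0,0],"grip": 0.05},
  {"offset": [0,0,0],"rotation": [0,0,0],"grip": 0.05},
  {"offset": [0,0,0],"rotation": [0,0,0],"grip": 0.05},
])

```text
time: 15.3
position: [0.4452, -0.3409, 0.0719]
ee_rot: [180.0, -0.0, -7.5]
contact_force: [0.5, 0.6, 1.3]
opening: 0.134
grip_force: 12.0
```

arm_command([
  {"offset": [0,-0.02,0],"rotation": [0,0,0],"grip": 0.3},
  {"offset": [0,0,0],"rotation": [0,0,0],"grip": 0.34},
  {"offset": [0,0,0.08],"rotation": [0,0,0],"grip": 0.34},
  {"offset": [0,0,0],"rotation": [0,0,0],"grip": 0.34},
  {"offset": [0,0,0],"rotation": [0,0,0],"grip": 0.05},
  {"offset": [0,0,0],"rotation": [0,0,0],"grip": 0.05},
  {"offset": [0,0,0],"rotation": [0,0,0],"grip": 0.05},
  {"offset": [0,0,0],"rotation": [0,0,0],"grip": 0.05},
])

```text
time: 16.3
position: [0.4452, -0.3396, 0.0667]
ee_rot: [180.0, -0.0, -7.5]
contact_force: [0.4, 0.3, -0.2]
opening: 0.136
grip_force: 12.0
```

arm_command([
  {"offset": [0,0,-0.3],"rotation": [0,0,0],"grip": 0.05},
  {"offset": [0,0,-0.6],"rotation": [0,0,0],"grip": 0.05},
  {"offset": [0,0,-0.7],"rotation": [0,0,0],"grip": 0.05},
  {"offset": [0,0,-0.7],"rotation": [0,0,0],"grip": 0.05},
  {"offset": [0,0,-0.7],"rotation": [0,0,0],"grip": 0.05},
  {"offset": [0,0,0],"rotation": [0,0,0],"grip": 0.05},
])

```text
time: 17.05
position: [0.4462, -0.3404, 0.253]
ee_rot: [179.7, -0.5, -7.5]
contact_force: [0.2, -0.3, -0.3]
opening: 0.133
grip_force: 12.0
```

arm_command([
  {"offset": [0.2,-0.4,0],"rotation": [0,0,0],"grip": 0.05},
  {"offset": [0.2,-0.85,0],"rotation": [0,0,0],"grip": 0.05},
  {"offset": [0.2,-0.85,0],"rotation": [0,0,0],"grip": 0.05},
  {"offset": [0.2,-0.85,0],"rotation": [0,0,0],"grip": 0.05},
  {"offset": [0.2,-0.85,0],"rotation": [0,0,0],"grip": 0.05},
  {"offset": [0.2,-0.85,0],"rotation": [0,0,0],"grip": 0.05},
  {"offset": [0.2,-0.85,0],"rotation": [0,0,0],"grip": 0.05},
  {"offset": [0.2,-0.6,0],"rotation": [0,0,0],"grip": 0.05},
])

```text
time: 18.05
position: [0.5879, 0.0132, 0.2461]
ee_rot: [-180.0, 0.1, -7.4]
contact_force: [-0.3, -0.3, 0.3]
opening: 0.136
grip_force: 12.0
```

arm_command([
  {"offset": [0.23,-0.35,0],"rotation": [0,0,0],"grip": 0.05},
  {"offset": [0,0,0],"rotation": [0,0,0],"grip": 0.05},
  {"offset": [0,0,0],"rotation": [0,0,0],"grip": 0.05},
])

```text
time: 18.42
position: [0.6038, 0.0293, 0.2463]
ee_rot: [180.0, 0.1, -7.5]
contact_force: [-0.9, 0.3, -0.5]
opening: 0.136
grip_force: 12.0
```

```bash
python3 - <<'E'
from h import *
o=r.get_obs()
s=snap('wrist'); save(s,'w4.png'); np.save('w4W.npy',s['W']); print(o['position']); rotor(s)
E
```

```text
[0.60381844 0.02925556 0.24631136]
rotor 1474 -649.3 [ 0.5674 -0.0138  0.8456] [[0.6059, 0.0296], [0.524, 0.0247], [0.529, -0.0572], [0.6108, -0.0522]]
276 [0.5816 0.0014 0.1105] [0.6251 0.0492 0.1142]
2 [ 0.5171 -0.0046  0.1106] [ 0.5191 -0.0009  0.1108]
235 [ 0.5072 -0.0788  0.1105] [ 0.5528 -0.0286  0.1164]
310 [ 0.5864 -0.0728  0.1105] [ 0.6323 -0.023   0.1144]
```

View pics/w4.png

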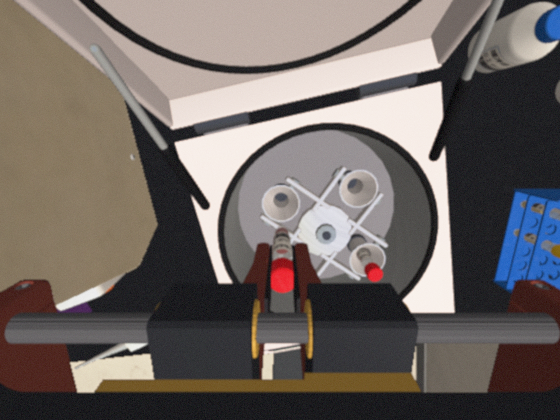

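Red tube 2 is held upright (cap at (283,275)) above bucket A (mouth at (281,203)), and the rotor fit is unchanged.

arm_command([
  {"offset": [0.03,-0.005,0.4],"rotation": [0,0,0],"grip": 0.05},
  {"offset": [0,0,0.4],"rotation": [0,0,0],"grip": 0.05},
  {"offset": [0,0,0.3],"rotation": [0,0,0],"grip": 0.05},
  {"offset": [0,0,0.2],"rotation": [0,0,0],"grip": 0.05},
  {"offset": [0,0,0.1],"rotation": [0,0,0],"grip": 0.05},
  {"offset": [0,0,0],"rotation": [0,0,0],"grip": 0.05},
])

```text
time: 19.23
position: [0.6061, 0.0299, 0.1627]
ee_rot: [180.0, -0.0, -7.5]
contact_force: [-0.1, -0.6, -0.7]
opening: 0.138
grip_force: 12.0
```

arm_command([
  {"offset": [0,0,0.1],"rotation": [0,0,0],"grip": 0.05},
  {"offset": [0,0,0.1],"rotation": [0,0,0],"grip": 0.05},
  {"offset": [0,0,0.1],"rotation": [0,0,0],"grip": 0.05},
  {"offset": [0,0,0.1],"rotation": [0,0,0],"grip": 0.05},
  {"offset": [0,0,0.1],"rotation": [0,0,0],"grip": 0.05},
  {"offset": [0,0,0.05],"rotation": [0,0,0],"grip": 0.05},
  {"offset": [0,0,0],"rotation": [0,0,0],"grip": 0.05},
])

```text
time: 20.1
position: [0.606, 0.03, 0.1293]
ee_rot: [180.0, 0.0, -7.5]
contact_force: [-0.1, -0.2, -0.6]
opening: 0.138
grip_force: 12.0
```

arm_command([
  {"offset": [0,0,0.04],"rotation": [0,0,0],"grip": 0.05},
  {"offset": [0,0,0.03],"rotation": [0,0,0],"grip": 0.05},
  {"offset": [0,0,0],"rotation": [0,0,0],"grip": 0.05},
])

```text
time: 20.48
position: [0.6061, 0.03, 0.1253]
ee_rot: [180.0, 0.0, -7.5]
contact_force: [-0.5, -0.7, 0.1]
opening: 0.14
grip_force: 12.0
```

arm_command([
  {"offset": [0,0,0],"rotation": [0,0,0],"grip": 0.2},
  {"offset": [0,0,0],"rotation": [0,0,0],"grip": 0.34},
  {"offset": [0,0,0],"rotation": [0,0,0],"grip": 0.34},
  {"offset": [0,0,-0.3],"rotation": [0,0,0],"grip": 0.34},
  {"offset": [0,0,-0.6],"rotation": [0,0,0],"grip": 0.34},
  {"offset": [0,0,-0.6],"rotation": [0,0,0],"grip": 0.34},
  {"offset": [0,0,-0.5],"rotation": [0,0,0],"grip": 0.34},
  {"offset": [0,0,0],"rotation": [0,0,0],"grip": 0.34},
])

```text
time: 21.48
position: [0.6072, 0.03, 0.2501]
ee_rot: [-179.9, -0.4, -7.5]
contact_force: [0.3, 0.3, 1.5]
opening: 0.338
grip_force: 0.0
```

```bash
python3 - <<'E'
from h import *
o=r.get_obs()
s=snap('wrist'); save(s,'w5.png'); print(o['position']); B=rotor(s)
W=s['W']
for b in B: m=np.linalg.norm(W[...,:2]-b,axis=2)<.015; print(b.round(3),np.nanmax(W[m][:,2]).round(4))
E
```

```text
[0.607227   0.02996769 0.25005435]
rotor 1474 -764.3 [ 0.5674 -0.0139  0.8484] [[0.6058, 0.0296], [0.5239, 0.0244], [0.5291, -0.0574], [0.6109, -0.0523]]
274 [5.860e-01 3.000e-04 1.105e-01] [0.6256 0.0495 0.1165]
163 [0.5043 0.0116 0.1105] [0.5476 0.0444 0.114 ]
223 [ 0.5061 -0.0771  0.1105] [ 0.5486 -0.0324  0.1162]
287 [ 0.5907 -0.0732  0.1105] [ 0.6308 -0.0237  0.1149]
[0.606 0.03 ] 0.3028
[0.524 0.024] 0.1085
[ 0.529 -0.057] 0.1462
[ 0.611 -0.052] 0.3518
```

arm_command([
  {"offset": [-0.13,0.4,0],"rotation": [0,0,0],"grip": 0.34},
  {"offset": [-0.13,0.85,0],"rotation": [0,0,0],"grip": 0.34},
  {"offset": [-0.13,0.85,0],"rotation": [0,0,0],"grip": 0.34},
  {"offset": [-0.13,0.85,0],"rotation": [0,0,0],"grip": 0.34},
  {"offset": [-0.13,0.85,0],"rotation": [0,0,0],"grip": 0.34},
  {"offset": [-0.13,0.85,0],"rotation": [0,0,0],"grip": 0.34},
  {"offset": [-0.13,0.85,0],"rotation": [0,0,0],"grip": 0.34},
  {"offset": [-0.13,0.6,0],"rotation": [0,0,0],"grip": 0.34},
])

```text
time: 22.52
position: [0.4953, -0.3265, 0.243]
ee_rot: [-179.9, 0.2, -7.5]
contact_force: [0.4, -0.4, -0.0]
opening: 0.337
grip_force: 0.0
```

arm_command([
  {"offset": [-0.13,0.34,0],"rotation": [0,0,0],"grip": 0.34},
  {"offset": [0,0,0],"rotation": [0,0,0],"grip": 0.34},
  {"offset": [0,0,0.7],"rotation": [0,0,0],"grip": 0.34},
  {"offset": [0,0,0.7],"rotation": [0,0,0],"grip": 0.34},
  {"offset": [0,0,0.5],"rotation": [0,0,0],"grip": 0.34},
  {"offset": [0,0,0],"rotation": [0,0,0],"grip": 0.34},
  {"offset": [0,0,0],"rotation": [0,0,0],"grip": 0.34},
  {"offset": [0,0,0],"rotation": [0,0,0],"grip": 0.34},
])

```text
time: 23.52
position: [0.4874, -0.3442, 0.1339]
ee_rot: [179.9, -0.2, -7.4]
contact_force: [0.6, -0.6, -0.1]
opening: 0.34
grip_force: 0.0
```

```bash
python3 - <<'E'
from h import *
o=r.get_obs(); print(o['position'])
s=snap('wrist'); save(s,'w6.png'); np.save('w6W.npy',s['W'])
hsv=cv2.cvtColor(s['img'],cv2.COLOR_RGB2HSV); W=s['W']
m=(hsv[...,0]>128)&(hsv[...,0]<165)&(hsv[...,1]>70)&(W[...,2]>.08)&(W[...,2]<.095)
n,l,st,c=cv2.connectedComponentsWithStats(m.astype(np.uint8))
for i in range(1,n):
    if st[i,4]>40: q=W[l==i]; print(c[i],st[i,4],((q.max(0)+q.min(0))/2).round(4))
E
```

```text
[ 0.4873591  -0.34423574  0.13385503]
[282.31741573 179.56460674] 356 [ 0.5283 -0.3512  0.0854]
[282.13782991 233.62756598] 341 [ 0.4864 -0.3457  0.0848]
```

View pics/w6.png

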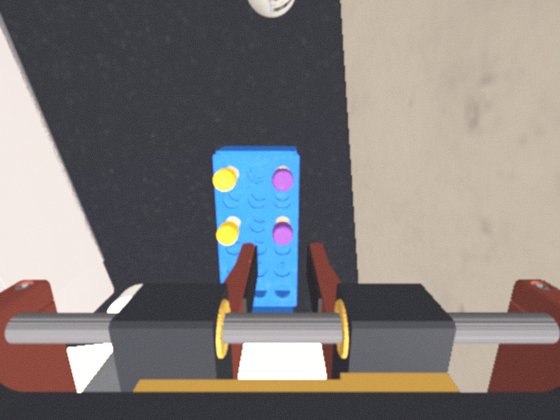

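The purple caps are at (282,180) and (282,234), centred between the fingers, and the yellows are still standing.

arm_command([
  {"offset": [-0.01,0.015,0.4],"rotation": [0,0,0],"grip": 0.34},
  {"offset": [0,0,0.4],"rotation": [0,0,0],"grip": 0.34},
  {"offset": [0,0,0.2],"rotation": [0,0,0],"grip": 0.34},
  {"offset": [0,0,0.1],"rotation": [0,0,0],"grip": 0.34},
  {"offset": [0,0,0],"rotation": [0,0,0],"grip": 0.34},
  {"offset": [0,0,0],"rotation": [0,0,0],"grip": 0.34},
])

```text
time: 24.32
position: [0.4861, -0.3452, 0.0666]
ee_rot: [180.0, -0.1, -7.5]
contact_force: [0.1, 0.2, 1.0]
opening: 0.342
grip_force: 0.0
```

arm_command([
  {"offset": [0,0,0],"rotation": [0,0,0],"grip": 0.05},
  {"offset": [0,0,0],"rotation": [0,0,0],"grip": 0.05},
  {"offset": [0,0,0],"rotation": [0,0,0],"grip": 0.05},
  {"offset": [0,0,0],"rotation": [0,0,0],"grip": 0.05},
])

```text
time: 24.82
position: [0.4858, -0.345, 0.0658]
ee_rot: [180.0, -0.0, -7.5]
contact_force: [-0.5, 0.3, 2.7]
opening: 0.137
grip_force: 12.0
```

arm_command([
  {"offset": [0,0,-0.3],"rotation": [0,0,0],"grip": 0.05},
  {"offset": [0,0,-0.6],"rotation": [0,0,0],"grip": 0.05},
  {"offset": [0,0,-0.7],"rotation": [0,0,0],"grip": 0.05},
  {"offset": [0,0,-0.7],"rotation": [0,0,0],"grip": 0.05},
  {"offset": [0,0,-0.7],"rotation": [0,0,0],"grip": 0.05},
  {"offset": [0,0,0],"rotation": [0,0,0],"grip": 0.05},
])

```text
time: 25.58
position: [0.4866, -0.3456, 0.2517]
ee_rot: [179.7, -0.5, -7.5]
contact_force: [0.8, -0.2, -0.6]
opening: 0.138
grip_force: 12.0
```

arm_command([
  {"offset": [-0.02,-0.4,0],"rotation": [0,0,0],"grip": 0.05},
  {"offset": [-0.02,-0.8,0],"rotation": [0,0,0],"grip": 0.05},
  {"offset": [-0.02,-0.8,0],"rotation": [0,0,0],"grip": 0.05},
  {"offset": [-0.02,-0.8,0],"rotation": [0,0,0],"grip": 0.05},
  {"offset": [-0.02,-0.8,0],"rotation": [0,0,0],"grip": 0.05},
  {"offset": [-0.02,-0.8,0],"rotation": [0,0,0],"grip": 0.05},
  {"offset": [-0.02,-0.8,0],"rotation": [0,0,0],"grip": 0.05},
  {"offset": [-0.02,-0.6,0],"rotation": [0,0,0],"grip": 0.05},
])

```text
time: 26.58
position: [0.52, 0.0047, 0.2437]
ee_rot: [-180.0, 0.2, -7.3]
contact_force: [-0.3, -0.2, 0.0]
opening: 0.136
grip_force: 12.0
```

arm_command([
  {"offset": [-0.02,-0.39,0],"rotation": [0,0,0],"grip": 0.05},
  {"offset": [0,0,0],"rotation": [0,0,0],"grip": 0.05},
  {"offset": [0,0,0],"rotation": [0,0,0],"grip": 0.05},
  {"offset": [0,0,0],"rotation": [0,0,0],"grip": 0.05},
])

```text
time: 27.08
position: [0.5229, 0.0242, 0.2451]
ee_rot: [180.0, 0.0, -7.5]
contact_force: [-0.2, -0.3, 0.2]
opening: 0.136
grip_force: 12.0
```

```bash
python3 - <<'E'
from h import *
o=r.get_obs()
s=snap('wrist'); save(s,'w7.png'); print(o['position']); B=rotor(s)
E
```

```text
[0.52286908 0.02416386 0.24505902]
rotor 2132 -1104.0 [ 0.5671 -0.0139  0.8472] [[0.6055, 0.0296], [0.5237, 0.0245], [0.5287, -0.0574], [0.6106, -0.0523]]
373 [0.5804 0.0019 0.1105] [0.6276 0.0526 0.1141]
289 [0.5038 0.0045 0.1105] [0.5435 0.0496 0.114 ]
285 [ 0.5093 -0.0771  0.1105] [ 0.5561 -0.0308  0.1161]
407 [ 0.5815 -0.077   0.1105] [ 0.6309 -0.0232  0.1149]
```

View pics/w7.png

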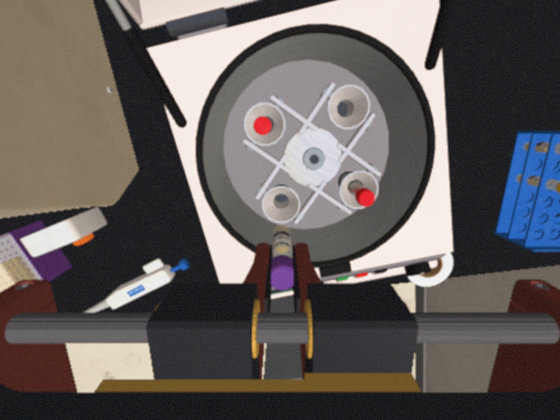

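The reds stand in opposite buckets (caps at (263,126) and (366,197)). The purple tube is held over bucket D (mouth at (281,204)).

arm_command([
  {"offset": [0.015,-0.005,0.4],"rotation": [0,0,0],"grip": 0.05},
  {"offset": [0,0,0.4],"rotation": [0,0,0],"grip": 0.05},
  {"offset": [0,0,0.3],"rotation": [0,0,0],"grip": 0.05},
  {"offset": [0,0,0.2],"rotation": [0,0,0],"grip": 0.05},
  {"offset": [0,0,0.1],"rotation": [0,0,0],"grip": 0.05},
  {"offset": [0,0,0],"rotation": [0,0,0],"grip": 0.05},
])

```text
time: 27.88
position: [0.5241, 0.0249, 0.1615]
ee_rot: [180.0, -0.0, -7.5]
contact_force: [-0.5, -0.8, 0.8]
opening: 0.137
grip_force: 12.0
```

arm_command([
  {"offset": [0,0,0.1],"rotation": [0,0,0],"grip": 0.05},
  {"offset": [0,0,0.1],"rotation": [0,0,0],"grip": 0.05},
  {"offset": [0,0,0.1],"rotation": [0,0,0],"grip": 0.05},
  {"offset": [0,0,0.1],"rotation": [0,0,0],"grip": 0.05},
  {"offset": [0,0,0.1],"rotation": [0,0,0],"grip": 0.05},
  {"offset": [0,0,0.05],"rotation": [0,0,0],"grip": 0.05},
  {"offset": [0,0,0],"rotation": [0,0,0],"grip": 0.05},
])

```text
time: 28.75
position: [0.524, 0.025, 0.1281]
ee_rot: [180.0, 0.0, -7.5]
contact_force: [-0.3, -0.5, -0.9]
opening: 0.139
grip_force: 12.0
```

arm_command([
  {"offset": [0,0,0.04],"rotation": [0,0,0],"grip": 0.05},
  {"offset": [0,0,0.03],"rotation": [0,0,0],"grip": 0.05},
  {"offset": [0,0,0],"rotation": [0,0,0],"grip": 0.05},
])

```text
time: 29.12
position: [0.524, 0.025, 0.1241]
ee_rot: [180.0, 0.0, -7.5]
contact_force: [0.4, 0.2, -0.9]
opening: 0.136
grip_force: 12.0
```

arm_command([
  {"offset": [0,0,0],"rotation": [0,0,0],"grip": 0.2},
  {"offset": [0,0,0],"rotation": [0,0,0],"grip": 0.34},
  {"offset": [0,0,0],"rotation": [0,0,0],"grip": 0.34},
  {"offset": [0,0,-0.3],"rotation": [0,0,0],"grip": 0.34},
  {"offset": [0,0,-0.6],"rotation": [0,0,0],"grip": 0.34},
  {"offset": [0,0,-0.6],"rotation": [0,0,0],"grip": 0.34},
  {"offset": [0,0,-0.5],"rotation": [0,0,0],"grip": 0.34},
  {"offset": [0,0,0],"rotation": [0,0,0],"grip": 0.34},
])

```text
time: 30.12
position: [0.5252, 0.025, 0.2484]
ee_rot: [-180.0, -0.4, -7.5]
contact_force: [-0.5, 0.1, -0.7]
opening: 0.34
grip_force: 0.0
```

arm_command([
  {"offset": [0.1,0.4,0],"rotation": [0,0,0],"grip": 0.34},
  {"offset": [0.1,0.8,0],"rotation": [0,0,0],"grip": 0.34},
  {"offset": [0.1,0.8,0],"rotation": [0,0,0],"grip": 0.34},
  {"offset": [0.1,0.8,0],"rotation": [0,0,0],"grip": 0.34},
  {"offset": [0.1,0.8,0],"rotation": [0,0,0],"grip": 0.34},
  {"offset": [0.1,0.8,0],"rotation": [0,0,0],"grip": 0.34},
  {"offset": [0.1,0.8,0],"rotation": [0,0,0],"grip": 0.34},
  {"offset": [0.1,0.6,0],"rotation": [0,0,0],"grip": 0.34},
])

```text
time: 31.12
position: [0.5257, -0.3281, 0.2424]
ee_rot: [-179.9, 0.1, -7.5]
contact_force: [-0.3, 0.5, 0.3]
opening: 0.338
grip_force: 0.0
```

arm_command([
  {"offset": [0.08,0.39,0],"rotation": [0,0,0],"grip": 0.34},
  {"offset": [0,0,0],"rotation": [0,0,0],"grip": 0.34},
  {"offset": [0,0,0.7],"rotation": [0,0,0],"grip": 0.34},
  {"offset": [0,0,0.7],"rotation": [0,0,0],"grip": 0.34},
  {"offset": [0,0,0.5],"rotation": [0,0,0],"grip": 0.34},
  {"offset": [0,0,0],"rotation": [0,0,0],"grip": 0.34},
  {"offset": [0,0,0],"rotation": [0,0,0],"grip": 0.34},
  {"offset": [0,0,0],"rotation": [0,0,0],"grip": 0.34},
])

```text
time: 32.12
position: [0.5291, -0.3504, 0.1327]
ee_rot: [179.9, -0.2, -7.4]
contact_force: [-0.8, 0.8, -0.2]
opening: 0.338
grip_force: 0.0
```

```bash
python3 - <<'E'
from h import *
o=r.get_obs(); print(o['position'])
s=snap('wrist'); save(s,'w8.png')
hsv=cv2.cvtColor(s['img'],cv2.COLOR_RGB2HSV); W=s['W']
m=(hsv[...,0]>128)&(hsv[...,0]<165)&(hsv[...,1]>70)&(W[...,2]>.08)&(W[...,2]<.095)
n,l,st,c=cv2.connectedComponentsWithStats(m.astype(np.uint8))
for i in range(1,n):
    if st[i,4]>40: q=W[l==i]; print(c[i],st[i,4],((q.max(0)+q.min(0))/2).round(4))
E
```

```text
[ 0.52906838 -0.35038642  0.13272178]
[281.34104046 233.54624277] 346 [ 0.5286 -0.3513  0.0845]
```

arm_command([
  {"offset": [-0.01,0.01,0.4],"rotation": [0,0,0],"grip": 0.34},
  {"offset": [0,0,0.4],"rotation": [0,0,0],"grip": 0.34},
  {"offset": [0,0,0.2],"rotation": [0,0,0],"grip": 0.34},
  {"offset": [0,0,0.08],"rotation": [0,0,0],"grip": 0.34},
  {"offset": [0,0,0],"rotation": [0,0,0],"grip": 0.34},
  {"offset": [0,0,0],"rotation": [0,0,0],"grip": 0.34},
])

```text
time: 32.92
position: [0.528, -0.351, 0.0667]
ee_rot: [179.9, -0.1, -7.5]
contact_force: [0.1, -0.4, -0.3]
opening: 0.34
grip_force: 0.0
```

arm_command([
  {"offset": [0,0,0],"rotation": [0,0,0],"grip": 0.05},
  {"offset": [0,0,0],"rotation": [0,0,0],"grip": 0.05},
  {"offset": [0,0,0],"rotation": [0,0,0],"grip": 0.05},
  {"offset": [0,0,0],"rotation": [0,0,0],"grip": 0.05},
])

```text
time: 33.42
position: [0.5277, -0.3507, 0.0658]
ee_rot: [180.0, -0.0, -7.5]
contact_force: [-0.2, 0.5, 2.2]
opening: 0.135
grip_force: 12.0
```

arm_command([
  {"offset": [0,0,-0.3],"rotation": [0,0,0],"grip": 0.05},
  {"offset": [0,0,-0.6],"rotation": [0,0,0],"grip": 0.05},
  {"offset": [0,0,-0.7],"rotation": [0,0,0],"grip": 0.05},
  {"offset": [0,0,-0.7],"rotation": [0,0,0],"grip": 0.05},
  {"offset": [0,0,-0.7],"rotation": [0,0,0],"grip": 0.05},
  {"offset": [0,0,0],"rotation": [0,0,0],"grip": 0.05},
])

```text
time: 34.17
position: [0.5286, -0.3514, 0.2518]
ee_rot: [179.7, -0.5, -7.5]
contact_force: [0.1, 0.5, 0.4]
opening: 0.138
grip_force: 12.0
```

arm_command([
  {"offset": [0.1,-0.4,0],"rotation": [0,0,0],"grip": 0.05},
  {"offset": [0.1,-0.85,0],"rotation": [0,0,0],"grip": 0.05},
  {"offset": [0.1,-0.85,0],"rotation": [0,0,0],"grip": 0.05},
  {"offset": [0.1,-0.85,0],"rotation": [0,0,0],"grip": 0.05},
  {"offset": [0.1,-0.85,0],"rotation": [0,0,0],"grip": 0.05},
  {"offset": [0.1,-0.8,0],"rotation": [0,0,0],"grip": 0.05},
  {"offset": [0.12,-0.51,0],"rotation": [0,0,0],"grip": 0.05},
  {"offset": [0,0,0],"rotation": [0,0,0],"grip": 0.05},
])

```text
time: 35.17
position: [0.6102, -0.0501, 0.2442]
ee_rot: [-180.0, 0.1, -7.3]
contact_force: [-0.4, -0.2, 0.1]
opening: 0.138
grip_force: 12.0
```

arm_command([
  {"offset": [0,0,0],"rotation": [0,0,0],"grip": 0.05},
  {"offset": [0,0,0],"rotation": [0,0,0],"grip": 0.05},
])

```text
time: 35.42
position: [0.6098, -0.0535, 0.2453]
ee_rot: [180.0, 0.0, -7.6]
contact_force: [0.1, 0.1, -0.5]
opening: 0.138
grip_force: 12.0
```

```bash
python3 - <<'E'
from h import *
o=r.get_obs()
s=snap('wrist'); save(s,'w9.png'); print(o['position']); B=rotor(s)
E
```

```text
[ 0.60984935 -0.05352696  0.24525634]
rotor 1037 -491.9 [ 0.5672 -0.0141  0.8508] [[0.6054, 0.0295], [0.5235, 0.0241], [0.5289, -0.0577], [0.6108, -0.0523]]
246 [0.5801 0.0072 0.1105] [0.6253 0.0496 0.1163]
91 [0.526  0.0051 0.1106] [0.5464 0.0447 0.1158]Traceback (most recent call last):
  File "<stdin>", line 3, in <module>
  File "h.py", line 33, in rotor
    m=(np.linalg.norm(W[:,:2]-c,axis=1)<.03)&(W[:,2]>.1105)&(W[:,2]<.1165); print(m.sum(),W[m].min(0).round(4),W[m].max(0).round(4))
                                                                                          ~~~~~~~~^^^
    return umr_minimum(a, axis, None, out, keepdims, initial, where)
ValueError: zero-size array to reduction operation minimum which has no identity
```

View pics/w9.png

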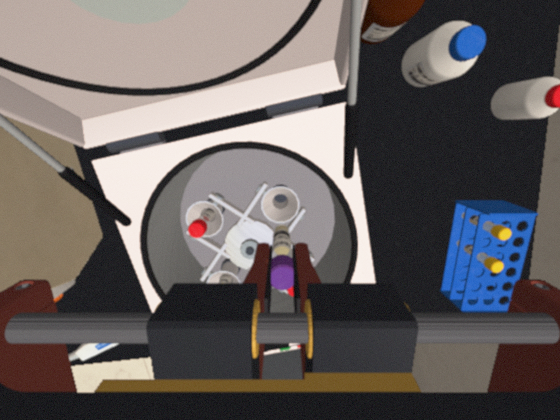

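The second purple tube is over bucket B (mouth at (280,205)). The yellows are still in the rack at (502,234) and (494,266).

arm_command([
  {"offset": [0.015,-0.015,0.4],"rotation": [0,0,0],"grip": 0.05},
  {"offset": [0,0,0.4],"rotation": [0,0,0],"grip": 0.05},
  {"offset": [0,0,0.3],"rotation": [0,0,0],"grip": 0.05},
  {"offset": [0,0,0.2],"rotation": [0,0,0],"grip": 0.05},
  {"offset": [0,0,0.1],"rotation": [0,0,0],"grip": 0.05},
  {"offset": [0,0,0],"rotation": [0,0,0],"grip": 0.05},
])

```text
time: 36.22
position: [0.6112, -0.0515, 0.1615]
ee_rot: [180.0, -0.0, -7.5]
contact_force: [0.1, 0.5, 0.9]
opening: 0.136
grip_force: 12.0
```

arm_command([
  {"offset": [0,0,0.1],"rotation": [0,0,0],"grip": 0.05},
  {"offset": [0,0,0.1],"rotation": [0,0,0],"grip": 0.05},
  {"offset": [0,0,0.1],"rotation": [0,0,0],"grip": 0.05},
  {"offset": [0,0,0.1],"rotation": [0,0,0],"grip": 0.05},
  {"offset": [0,0,0.1],"rotation": [0,0,0],"grip": 0.05},
  {"offset": [0,0,0.05],"rotation": [0,0,0],"grip": 0.05},
  {"offset": [0,0,0],"rotation": [0,0,0],"grip": 0.05},
])

```text
time: 37.1
position: [0.6111, -0.0515, 0.1281]
ee_rot: [180.0, 0.0, -7.5]
contact_force: [-0.6, 0.1, -0.2]
opening: 0.139
grip_force: 12.0
```

arm_command([
  {"offset": [0,0,0.04],"rotation": [0,0,0],"grip": 0.05},
  {"offset": [0,0,0.03],"rotation": [0,0,0],"grip": 0.05},
  {"offset": [0,0,0],"rotation": [0,0,0],"grip": 0.05},
])

```text
time: 37.48
position: [0.6111, -0.0515, 0.1241]
ee_rot: [-180.0, 0.0, -7.5]
contact_force: [0.1, 0.2, -0.1]
opening: 0.138
grip_force: 12.0
```

Release, rise, and back away (towards −x, then −y) so the top camera sees the rotor.

arm_command([
  {"offset": [0,0,0],"rotation": [0,0,0],"grip": 0.2},
  {"offset": [0,0,0],"rotation": [0,0,0],"grip": 0.34},
  {"offset": [0,0,0],"rotation": [0,0,0],"grip": 0.34},
  {"offset": [0,0,-0.3],"rotation": [0,0,0],"grip": 0.34},
  {"offset": [0,0,-0.6],"rotation": [0,0,0],"grip": 0.34},
  {"offset": [0,0,-0.6],"rotation": [0,0,0],"grip": 0.34},
  {"offset": [0,0,-0.5],"rotation": [0,0,0],"grip": 0.34},
  {"offset": [0,0,0],"rotation": [0,0,0],"grip": 0.34},
])

```text
time: 38.48
position: [0.6123, -0.0516, 0.2489]
ee_rot: [180.0, -0.4, -7.5]
contact_force: [0.1, -0.2, 0.3]
opening: 0.342
grip_force: 0.0
```

arm_command([
  {"offset": [-0.5,0.4,0],"rotation": [0,0,0],"grip": 0.34},
  {"offset": [-0.5,0.7,0],"rotation": [0,0,0],"grip": 0.34},
  {"offset": [-0.5,0.7,0],"rotation": [0,0,0],"grip": 0.34},
  {"offset": [-0.5,0.7,0],"rotation": [0,0,0],"grip": 0.34},
  {"offset": [-0.5,0.7,0],"rotation": [0,0,0],"grip": 0.34},
  {"offset": [-0.4,0.7,0],"rotation": [0,0,0],"grip": 0.34},
  {"offset": [0,0.4,0],"rotation": [0,0,0],"grip": 0.34},
  {"offset": [0,0,0],"rotation": [0,0,0],"grip": 0.34},
])

```text
time: 39.48
position: [0.4042, -0.2857, 0.2427]
ee_rot: [-179.9, 0.1, -7.6]
contact_force: [0.1, 1.0, -0.7]
opening: 0.34
grip_force: 0.0
```

```bash
python3 - <<'E'
from h import *
s=snap('top'); save(s,'t9.png'); np.save('t9W.npy',s['W']); print(r.get_obs()['position']); B=rotor(s); W=s['W']
for b in B: m=(np.linalg.norm(W[...,:2]-b,axis=2)<.02)&(W[...,2]>.125); print(b.round(3),W[m].mean(0).round(4),np.nanmax(W[m][:,2]).round(4))
E
```

```text
[ 0.40472775 -0.28470295  0.24297417]
rotor 1184 -419.8 [ 0.5659 -0.0125  0.8488] [[0.6043, 0.031], [0.5224, 0.0258], [0.5276, -0.056], [0.6095, -0.0508]]
176 [0.5757 0.0029 0.1105] [0.6239 0.055  0.1155]
150 [ 0.5002 -0.0028  0.1105] [0.5511 0.0496 0.116 ]
168 [ 0.5052 -0.0782  0.1105] [ 0.5561 -0.0275  0.1164]
174 [ 0.5823 -0.0746  0.1105] [ 0.6322 -0.0217  0.1158]
[0.604 0.031] [0.6026 0.0309 0.1431] 0.1482
[0.522 0.026] [0.5232 0.0253 0.1436] 0.1484
[ 0.528 -0.056] [ 0.5262 -0.0552  0.1443] 0.1487
[ 0.609 -0.051] [ 0.6098 -0.0506  0.1437] 0.1485
```

View pics/t9.png

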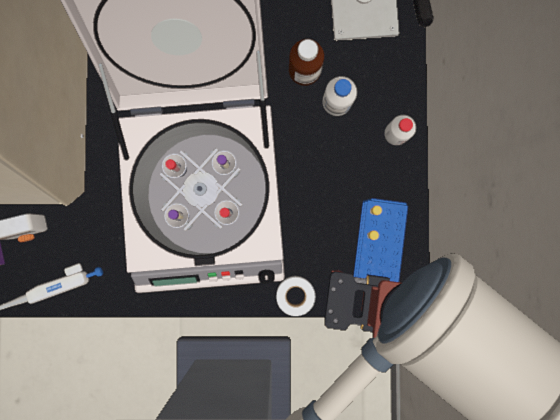

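The top view shows reds at (174,165) and (226,213) and purples at (222,160) and (176,215), each pair straight across. All four caps are at the same seated height. The yellows at (377,211) and (374,236) haven't moved.

```bash
python3 -c "
from station import hand_in
print(hand_in())"
```

```text
the job is handed in; nothing more can be done
None
```

The job is handed in: the four tubes stand seated in the rotor with reds opposite reds and purples opposite purples, and the yellow tubes are unmoved in the rack; the hand-in returned no verdict.

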